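# Unlatch the notions drawer and put the thimble away

## Robot

A 6-joint arm with a two-finger parallel gripper is mounted at the origin on the work surface. World frame = base frame: x ahead of the robot, y to its left, z up, the work surface at z = 0. Lengths are in m, angles in rad, forces in N, time in s.
With the tool pointing down it reaches from about 0.225 to 0.725 m from the base axis. Payload 3.1 kg.
Tool frame: the origin (TCP) lies at the very end of the fingers, on their centre line; the grasp point (between the pads) lies 19 mm behind it (grasp_offset is the distance from the TCP to the grasp point, in m); z points along the fingers, y is the line along which they close (so a half turn about z gives the same grasp; the last joint's range is limited). The gripper opens to 85 mm and grips with 20 to 120 N. Pads are 22 mm wide; open, the fingers measure 114 mm over their backs; the gripper's body (76 mm by 85 mm) begins 54 mm behind the grasp point. The pads swing forward as they close: fully open they stand 13 mm farther back than shut.
Start: joints at [1.107, 0.048, 0.099, 1.622, 0, 1.443], TCP at [0.173, 0.496, 0.231] pointing down, gripper open.
Joint ranges: [-2.91, 2.91], [-0.99, 1.94], [-1.21, 1.42], [-2.12, 2.29], [-1.49, 1.47], [-3.14, 3.14]. Speed limits (rad/s): [2.79, 2.79, 3.14, 3.14, 3.14, 3.14].

## Interface

Orientations are given as a unit quaternion [x, y, z, w].
In Python, from workcell import movep, line_to, goto_joints, open_jaws, gripper_close, hold, inverse_kinematics, grab_frame, calibration, Unreachable, job_done, read_t, read_joint_positions, read_dq, read_tau, read_tool_pos, read_orientation, read_wrist_force, read_ft_torque, read_gripper_width, read_finger_force, grasp_offset gives the robot as it stands. Calls block until the motion is done:
- movep(position, orientation): joint-space move of the TCP to a pose.
- line_to(position, feed=0.15, orientation=None, threshold=None): straight line of the TCP; orientation=None keeps the orientation; feed is the mean speed in m/s. With threshold (N) it stops when the force on the tool has changed by that much, and returns True; else False.
- goto_joints(angles): joint-space move.
- open_jaws() and gripper_close(): open the fingers fully, or close them until they stop; the grip force is fixed at half the most.
- hold(seconds).
- inverse_kinematics(position, orientation): joint angles nearest the present ones, or None.
- grab_frame(name): name is "scene" or "top"; returns the picture (480x640x3 uint8, red, green, blue); there is no depth.
- calibration(name): a dict with "fov_y" (degrees; the focal length in pixels is half the picture's height over the tangent of half this angle, whatever the lens; pixels are square), "cx", "cy" (the principal point, pixels), "R" (3x3) and "t" (3): a world point X has camera coordinates R X + t. Camera axes: x right, y down, z forward; pixel columns grow to the right and rows downward; lengths in m; the calibration is good to about 2 mm. A picture is of the moment at which its call begins. calibration takes no time and is no camera call.
A pose or a line that the arm cannot do raises Unreachable and nothing moves.
- job_done(): hands the job in; it is judged then, once.
Readings, each from a call of its own:
- read_t(): time.
- read_joint_positions(): joint angles.
- read_dq(): joint speeds.
- read_tau(): joint torques, N m.
- read_tool_pos(): TCP position.
- read_orientation(): TCP orientation.
- read_wrist_force(): force on the tool from outside, world axes, zero at the start.
- read_ft_torque(): the same for the moment, N m.
- read_gripper_width(): finger opening in m.
- read_finger_force(): force on a finger pad.
Only numpy, scipy, OpenCV 4.12 (cv2) and the standard library are available. Lean on these libraries where they do the work, as an engineer would, in place of code of your own. Each camera call takes 0.05 s, during which the arm holds its last target. There are 200 camera calls.

## Task

Turn the brass catch on top of the little white notions chest until its red end points at the green dot, then pull the drawer wide open by its handle. Stand the steel thimble, dome up, in the drawer's blue-lined compartment, setting it down gently rather than dropping it, and leave the drawer open with the catch still at the dot and the other things on the table undisturbed.

Things in the scene. Friction and masses are not known exactly. Their poses are not given: they have to be found in the camera images.
- chest: White wooden notions chest, 200 deep (x) x 280 wide (y) x 100 high, with one wide drawer. It is fixed to the table. Origin: centre of its underside. Its x axis points from the drawer front to the back, z up; the drawer front's outer face is the plane x = -100 mm of this frame, and the drawer slides out along -x.
- catch (a joint): Angle (rad) of the brass turning catch on the chest top. 0: its red end points straight out over the drawer front (chest -x); grows counter-clockwise seen from above; pi/2: red end points at the green dot (chest -y). Vertical axis at x = -66, y = -65 mm of the chest frame. Range -0.7 to 2.4, no stop at the dot; slight friction (0.05 N m), stays where it is left.
- catch_grip (a point): Top centre of the catch's grip fin, on the turning axis, 50 mm above the chest top (150 mm above the table). The fin is an upright brass plate 44 mm long, 12 mm thick, 24 to 50 mm above the chest top. Its -x axis points along the fin to the red end. The arm under the fin is 14 mm wide and reaches 53 mm from the axis to the red end.
- green_dot (a point): Green dot, 16 mm across, on the chest top, 62 mm from the catch's axis on the chest's -y side.
- drawer (a joint): Opening of the drawer (m): 0 shut, 0.13 fully out at its stop; slides along chest -x with 1.5 N of friction, stays where left. While the catch is below about 0.6 rad, the peg under its red end stands in front of a tab on the drawer front (40 mm wide, 14 mm above the chest top) and blocks it. Open by 0.10, the blue compartment is clear of the chest.
- handle (a point): The drawer's handle: a dark steel bar 10 mm thick, 110 mm long along the chest's y, its centre line 50 mm out from the drawer front on two posts 50 mm either side of its middle. This point: the middle of the bar, 80 mm above the table (20 mm below the chest top); axes parallel to the chest's. Moves with the drawer.
- blue_floor (a point): Centre of the blue floor of the front left compartment (the chest's +y half) of the drawer, moves with the drawer, axes parallel to the chest's. The compartment is about 84 mm long in x and 116 mm wide in y, its floor is 37.5 mm above the table; the drawer front stands 50 mm above the floor, the drawer's outer side wall 43 mm and the dividers 33 mm.
- thimble: Stainless steel thimble standing on the table, dome up: 24 mm high, 21.6 mm across at the rim and about 19.7 mm at mid height, 11 to 20 g. Origin: centre of its lower end, z up to the dome.
- spool: Bare wooden spool standing upright, 42 mm high, 30 mm across the ends. Origin: centre of its underside. Bystander.
- button_jar: Closed glass jar, 72 mm across, 100 mm high. Origin: centre of its underside. Bystander.
- kit_box: Closed blue plastic sewing kit box with a white clip-on lid, about 136 x 206 x 82 mm high with its carrying handle. Origin: centre of its underside. Bystander.
- gauge: Aluminium sewing gauge lying flat, 155 mm long (its x), 22 mm wide, 5 mm thick, with a red slider. Origin: centre of its underside. Bystander.
- mug: White ceramic mug, 82 mm across, 92 mm high, handle at its +y. Origin: centre of its underside. Bystander.
- pin_tray: Shallow dark wooden tray, 90 x 130 x 22 mm high. Origin: centre of its underside. Bystander.

How it is judged:
By the outcome, as a careful person would: the job done as asked, in the order asked, and still so for the second after the job is handed in, with the robot touching nothing.
It also fails if it takes over 72 s, if anything falls off the work surface, if the arm or the gripper's body presses on something with over 40 N, if the wrist force passes 120 N, or if a joint passes its speed limit or range.

## Working session

There is one attempt and no reset: what is moved stays moved. The work goes in short steps, each a Python script; the robot and the scene stay as the last script left them, time stands still between calls to the robot, and variables do not carry over. Pictures are saved under pics/ and viewed, at most 10 in all, crops included, and the job is handed in when it is done.

```bash
mkdir -p pics; ls
python3 - <<'E'
from workcell import *
import cv2
for n in("scene","top"):
    cv2.imwrite(f"pics/{n}0.png",grab_frame(n)[:,:,::-1]); print(calibration(n))
print(read_t(),read_orientation(),grasp_offset)
E
```

```text
pics
{'fov_y': 43.13851163268738, 'cx': 312.7880780391585, 'cy': 245.50505610225107, 'R': array([[-0.44161109,  0.89719069,  0.00533911],
       [ 0.76984616,  0.38197289, -0.51130579],
       [-0.46077819, -0.22168801, -0.85938227]]), 't': array([ 0.21971843, -0.34823714,  1.70766133])}
{'fov_y': 54.07192589736607, 'cx': 323.92008218856074, 'cy': 237.66219444061534, 'R': array([[ 0.02355114, -0.99969323,  0.00766803],
       [-0.9966552 , -0.02407858, -0.0780938 ],
       [ 0.07825448, -0.00580319, -0.99691653]]), 't': array([-0.02756035,  0.5322447 ,  1.14304488])}
0.1 [ 1.67095245e-01  9.85940182e-01 -1.01872250e-03 -3.14574837e-04] 0.0187
```

View pics/scene0.png

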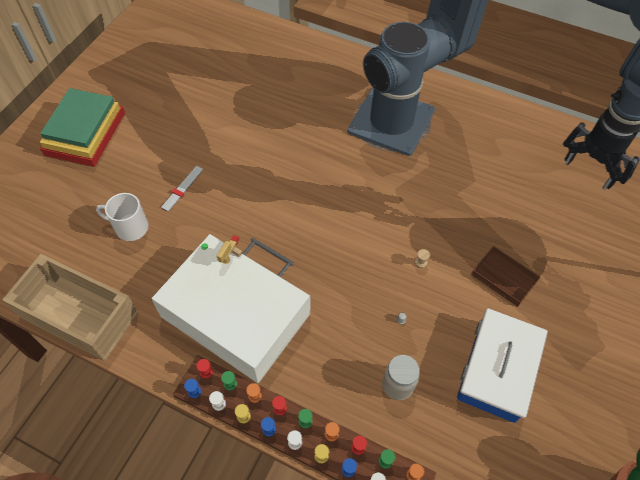

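View pics/top0.png

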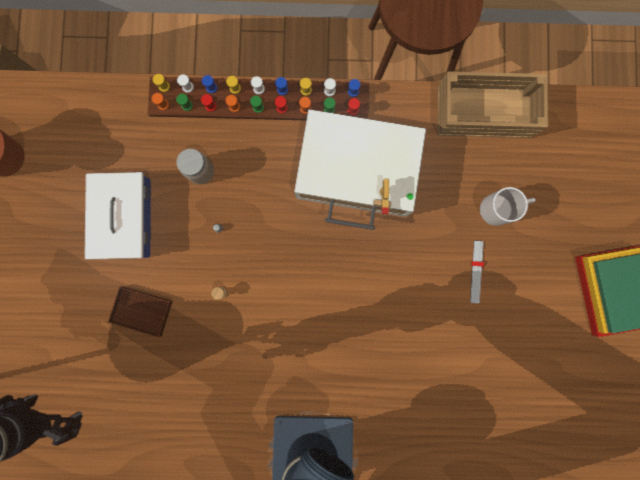

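The scene view shows the chest at about (232,305), the catch at (228,250), the dot at (205,246) and the thimble at (402,319). In the top view the chest is at (360,160), the handle at (352,218), the catch at (385,195), the dot at (410,196), and the thimble at (217,228). Next I'll measure these.

```bash
cat > h.py <<'E'
import numpy as np, cv2
from workcell import *
def ray(n,px):
    c=calibration(n); f=240/np.tan(np.radians(c["fov_y"]/2)); R=np.array(c["R"])
    d=R.T@np.array([(px[0]-c["cx"])/f,(px[1]-c["cy"])/f,1]); return -R.T@np.array(c["t"]),d
def onz(n,px,z):
    o,d=ray(n,px); return o+d*(z-o[2])/d[2]
def proj(n,X):
    c=calibration(n); f=240/np.tan(np.radians(c["fov_y"]/2)); p=np.array(c["R"])@X+c["t"]
    return np.array([c["cx"]+f*p[0]/p[2],c["cy"]+f*p[1]/p[2]])
def blobs(im,lo,hi,roi,amin=3):
    hsv=cv2.cvtColor(im,cv2.COLOR_RGB2HSV); x0,y0,x1,y1=roi
    m=cv2.inRange(hsv[y0:y1,x0:x1],lo,hi)
    n,_,s,c=cv2.connectedComponentsWithStats(m)
    return m,[(c[i]+[x0,y0],s[i,4]) for i in range(1,n) if s[i,4]>=amin]
E
python3 - <<'E'
from h import *
np.set_printoptions(precision=4,suppress=True)
rois=dict(scene=(145,225,320,385),top=(285,100,440,235))
th=dict(scene=(388,305,418,332),top=(203,215,235,242))
for n in("scene","top"):
    im=cv2.imread(f"pics/{n}0.png")[:,:,::-1].copy()
    m,_=blobs(im,(0,0,195),(180,45,255),rois[n])
    m=cv2.morphologyEx(m,cv2.MORPH_OPEN,np.ones((3,3)))
    c=max(cv2.findContours(m,0,2)[0],key=cv2.contourArea); c=cv2.convexHull(c)[:,0]+np.array(rois[n][:2])
    P=np.array([onz(n,p,0.1)[:2]*1000 for p in c],np.float32); r=cv2.minAreaRect(P)
    print(n,r,"\n",cv2.boxPoints(r)); 
    ap=cv2.approxPolyDP(c.astype(np.int32),4,True)[:,0]; print(ap.tolist(),[onz(n,p,.1)[:2].round(4).tolist() for p in ap])
    for nm,lo,hi,z in(("green",(45,100,60),(80,255,255),.1),("red",(0,170,80),(5,255,255),.118),("brass",(12,110,120),(28,255,255),.14)):
        _,b=blobs(im,lo,hi,rois[n]); print(nm,[(q.round(1),a,onz(n,q,z)) for q,a in b if a>8])
    x0,y0,x1,y1=th[n]
    cr=cv2.resize(im[y0:y1,x0:x1],None,fx=9,fy=9,interpolation=0); g=im[rois[n][1]:rois[n][3],rois[n][0]:rois[n][2]]
    globals()[n]=[cv2.resize(cr,(288,288)),cv2.resize(g,(400,300))]
    cv2.imwrite(f"pics/c_{n}.png",cr[:,:,::-1])
cv2.imwrite("pics/m1.png",np.vstack([np.hstack([scene[1],top[1]]),np.hstack([scene[0],top[0],np.zeros((288,224,3),np.uint8)])])[:,:,::-1])
E
```

```text
scene ((709.7728271484375, -94.60044860839844), (280.25958251953125, 198.31399536132812), 82.09256744384766) 
 [[ 592.2806 -219.7565]
 [ 788.7089 -247.0392]
 [ 827.2651   30.5556]
 [ 630.8367   57.8383]]
[[187, 259], [244, 255], [308, 295], [256, 366], [153, 299]] [[0.672, -0.2295], [0.6061, -0.12], [0.6317, 0.0538], [0.8223, 0.0304], [0.789, -0.242]]
green [(array([204.3, 245.9]), np.int32(29), array([ 0.6254, -0.2125,  0.1   ])), (array([228.5, 378.1]), np.int32(172), array([ 0.8691, -0.007 ,  0.1   ]))]
red [(array([234.9, 238. ]), np.int32(36), array([ 0.585 , -0.1537,  0.118 ])), (array([204.4, 368.2]), np.int32(238), array([ 0.877 , -0.0555,  0.118 ]))]
brass [(array([264.5, 281.4]), np.int32(8223), array([ 0.6616, -0.0345,  0.14  ])), (array([265.6, 259. ]), np.int32(533), array([ 0.6124, -0.0586,  0.14  ])), (array([170.7, 260.9]), np.int32(35), array([ 0.7079, -0.2403,  0.14  ])), (array([157.7, 271.6]), np.int32(87), array([ 0.7423, -0.2508,  0.14  ])), (array([154.6, 278.1]), np.int32(55), array([ 0.7584, -0.248 ,  0.14  ])), (array([151.2, 287.1]), np.int32(76), array([ 0
[... 677 characters left out ...]
]
green [(array([328.7, 104.3]), np.int32(100), array([ 0.8422, -0.0182,  0.1   ])), (array([409.5, 195.9]), np.int32(27), array([ 0.6288, -0.2111,  0.1   ]))]
red [(array([285.5, 105.7]), np.int32(24), array([0.8297, 0.0818, 0.118 ])), (array([353.1, 104.8]), np.int32(114), array([ 0.836 , -0.0747,  0.118 ])), (array([384.7, 210.4]), np.int32(33), array([ 0.5909, -0.1515,  0.118 ]))]
brass [(array([412.5, 109.8]), np.int32(1152), array([ 0.8196, -0.2084,  0.14  ])), (array([336.3, 204.2]), np.int32(4081), array([ 0.599 , -0.0401,  0.14  ])), (array([384.2, 194.4]), np.int32(212), array([ 0.6239, -0.1469,  0.14  ])), (array([350.4, 214.4]), np.int32(490), array([ 0.5769, -0.072 ,  0.14  ]))]
```

View pics/m1.png

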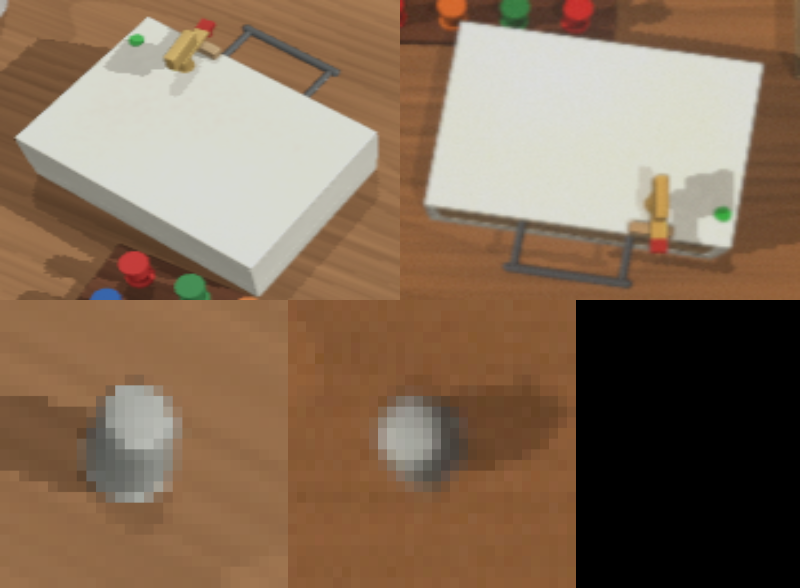

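```bash
cat >> h.py <<'E'
from scipy.spatial.transform import Rotation as Rn
C=np.array([.7107,-.0945]); YAW=np.radians(-7.95)
def W(x,y,z):  # chest -> world
    c,s=np.cos(YAW),np.sin(YAW); return np.array([C[0]+c*x-s*y,C[1]+s*x+c*y,z])
def Q(phi):
    c,s=np.cos(phi),np.sin(phi); return Rn.from_matrix(np.array([[-s,c,0],[c,s,0],[0,0,-1]])).as_quat()
def tri(pa,pb):
    (o,d),(p,e)=ray("scene",pa),ray("top",pb)
    s=np.linalg.lstsq(np.c_[d,-e],p-o,rcond=None)[0]; return (o+d*s[0]+p+e*s[1])/2, np.linalg.norm(o+d*s[0]-p-e*s[1])
E
python3 - <<'E'
from h import *
np.set_printoptions(precision=4,suppress=True)
r,g=tri((234.9,238),(384.7,210.4)); print("red",r,g)
a=W(-.066,-.065,.15); th=np.arctan2(*(r-a)[1::-1]); print("axis",a,"catch",(th-(np.pi+YAW)+np.pi)%(2*np.pi)-np.pi)
print("dot",W(-.066,-.127,.1)); print("handle px",[proj("top",W(-.15,y,.08)).round(1).tolist() for y in(.055,-.055)])
print("thimble",tri((401.6,318.4),(217.8,228.3)),onz("scene",(401.6,318.4),.012),onz("top",(217.8,228.3),.012))
for k in(0,1):
  for ph in np.linspace(np.pi+YAW+.2,np.pi*1.5+YAW,4)+np.pi*(k-.5):
    q=inverse_kinematics(a.tolist(),Q(ph).tolist()); print(k,q)
E
```

```text
red [ 0.5895 -0.1501  0.1273] 0.00018472952806527392
axis [ 0.6363 -0.1497  0.15  ] catch 0.14545149350251663
dot [ 0.6278 -0.2112  0.1   ]
handle px [[326.4, 220.1], [372.5, 227.6]]
thimble (array([0.5504, 0.2517, 0.009 ]), np.float64(0.00178261796579191)) [0.5513 0.2526 0.012 ] [0.5505 0.2502 0.012 ]
0 [-0.3336  0.3852  0.3306  1.5162  0.     -0.3949]
0 [-0.3336  0.3852  0.3306  1.5162  0.     -0.8518]
0 [-0.3336  0.3852  0.3306  1.5162  0.     -1.3087]
0 [-0.3336  0.3852  0.3306  1.5162  0.     -1.7657]
1 [-0.3336  0.3852  0.3306  1.5162  0.      2.7467]
1 [-0.3336  0.3852  0.3306  1.5162  0.      2.2898]
1 [-0.3336  0.3852  0.3306  1.5162  0.      1.8328]
1 [-0.3336  0.3852  0.3306  1.5162  0.      1.3759]
```

Run:
```python
from h import *
np.set_printoptions(precision=3,suppress=True)
a=W(-.066,-.065,.15); p0=np.pi/2+YAW+.16; p1=np.pi+YAW
movep([a[0],a[1],.22],Q(p0).tolist()); print(read_t())
print(line_to([a[0],a[1],.130],threshold=8)); gripper_close()
print(read_t(),read_tool_pos(),read_gripper_width(),read_wrist_force(),read_ft_torque(),read_finger_force())
```

```text
2.9
False
4.3167 [ 0.636 -0.15   0.13 ] 0.010794700954705364 [-0.049 -1.78   1.318] [-0.231  0.111  0.045] 60.90323209762573
```

Run:
```python
from h import *
np.set_printoptions(precision=3,suppress=True)
p=read_tool_pos(); p0=np.pi/2+YAW+.16; p1=np.pi+YAW
for f in(.33,.67,1):
    movep(list(p),Q(p0+f*(p1-p0)).tolist()); print(read_t(),read_wrist_force(),read_ft_torque(),read_gripper_width())
open_jaws(); line_to([p[0],p[1],.2])
h=W(-.15-.019,0,.2); movep(h.tolist(),Q(YAW+np.pi).tolist())
print(read_t(),read_joint_positions(),read_tool_pos())
cv2.imwrite("pics/s2.png",grab_frame("scene")[:,:,::-1]);t=grab_frame("top");cv2.imwrite("pics/t2.png",t[:,:,::-1])
s=cv2.imread("pics/s2.png")
v=np.hstack([cv2.resize(s[210:330,150:320],(400,282)),cv2.resize(t[150:250,290:440,::-1],(400,282))]);cv2.imwrite("pics/m2.png",v)
```

```text
4.8417 [ 0.251 -1.509  0.831] [-0.382 -0.023  0.063] 0.0103533008555976
5.375 [ 1.429 -2.79  -0.088] [-0.695 -0.151  0.032] 0.010302695466298329
5.8917 [ 2.457 -4.917 -1.207] [-0.994 -0.56   0.036] 0.010930858305951176
7.775 [-0.252  0.102  0.091  1.562 -0.    -1.685] [ 0.542 -0.071  0.199]
```

View pics/m2.png

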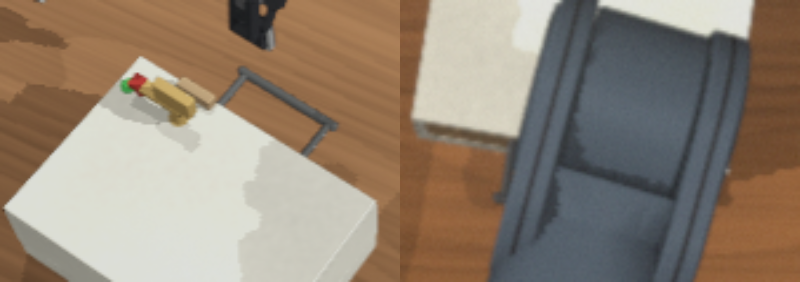

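The catch's red end now points at the green dot (crop at about (137,82) and (127,86)). Next I'll open the drawer.

Run:
```python
from h import *
np.set_printoptions(precision=3,suppress=True)
im=cv2.imread("pics/s2.png")[:,:,::-1].copy(); _,b=blobs(im,(0,170,80),(5,255,255),(190,230,250,265)); a=W(-.066,-.065,.15)
for q,n in b:
    d=onz("scene",q,.127)-a; print("catch",q,n,(np.arctan2(d[1],d[0])-np.pi-YAW+np.pi)%(2*np.pi)-np.pi)
h=W(-.15-.019,0,.062)
s=line_to(h.tolist(),threshold=6); print("touch",s,read_tool_pos(),read_wrist_force())
if not s:
    gripper_close(); print(read_t(),read_gripper_width(),read_wrist_force(),read_finger_force())
    e=W(-.15-.126,0,.062); s=line_to(e.tolist(),threshold=15); print(s,read_tool_pos(),e,read_gripper_width(),read_wrist_force())
    if read_gripper_width()>.004:
        open_jaws(); e=read_tool_pos(); print(line_to([e[0],e[1],.2],threshold=10)); print(read_wrist_force(),read_t())
```

```text
catch [207.774 244.516] 31 1.5912489651979103
touch False [ 0.544 -0.071  0.063] [ 0.288  0.073 -0.018]
9.6417 0.008059363908265837 [ 0.68  -0.854  4.839] 58.56120407581329
False [ 0.436 -0.056  0.063] [ 0.437 -0.056  0.062] 0.00809259455115044 [-1.179  0.836  8.538]
False
[ 0.444 -0.617 -0.639] 12.3083
```

Run:
```python
from h import *
movep([.551,.2513,.16],Q(np.arctan2(.2513,.551)+np.pi).tolist()); print(read_t(),read_joint_positions())
s=grab_frame("scene")[:,:,::-1];t=grab_frame("top")[:,:,::-1]
cv2.imwrite("pics/s3.png",s);cv2.imwrite("pics/t3.png",t)
cv2.imwrite("pics/m3.png",np.hstack([cv2.resize(s[180:390,150:430],(400,300)),cv2.resize(t[130:295,180:440],(400,254)) if 0 else cv2.resize(t[130:325,180:440],(400,300))]))
```

```text
13.5583 [ 3.15813847e-01  2.53460205e-01  1.87036233e-01  1.50470614e+00
 -7.83918563e-04 -1.68150334e+00]
```

View pics/m3.png

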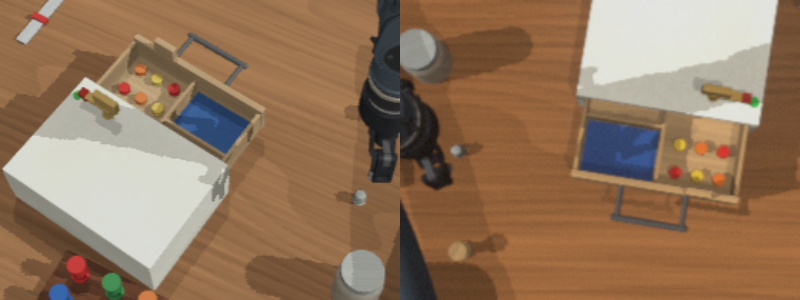

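The drawer is out and the blue compartment is visible at about (620,150) in the crop, which is (323,228) in the top view. The thimble is still upright at (217,228). I'll measure the opening and the compartment now.

Run:
```python
from h import *
np.set_printoptions(precision=4,suppress=True)
def toC(p): c,s=np.cos(YAW),np.sin(YAW); d=p[:2]-C; return np.array([c*d[0]+s*d[1],-s*d[0]+c*d[1]])
print("handle",[toC(onz("top",p,.08)) for p in((318.5,271),(366.6,278))])
for n,roi in(("top",(280,190,370,265)),("scene",(260,230,345,310))):
    im=cv2.imread(f"pics/{n[0]}3.png")[:,:,::-1].copy(); m,b=blobs(im,(100,120,40),(125,255,255),roi,100)
    ys,xs=np.nonzero(m); P=np.array([toC(onz(n,(x+roi[0],y+roi[1]),.0375)) for x,y in zip(xs,ys)])
    print(n,b,np.percentile(P,[1,50,99],axis=0).tolist())
# thimble recheck
for n,roi in(("top",(206,218,230,238)),("scene",(390,308,414,328))):
    im=cv2.imread(f"pics/{n[0]}3.png")[:,:,::-1].copy(); m,b=blobs(im,(0,0,90),(180,70,255),roi,10); print(n,b,[onz(n,q,.013) for q,_ in b])
```

```text
handle [array([-0.271 ,  0.0538]), array([-0.269 , -0.0596])]
top [(array([322.3181, 226.7922]), np.int32(1333))] [[-0.20079778817286695, 0.008354905619829206], [-0.16283744005003453, 0.06243863928762352], [-0.12696300498274113, 0.11605766027203203]]
scene [(array([297.9488, 265.4232]), np.int32(1113))] [[-0.20849170954268526, 0.004926307465339927], [-0.17439013254403332, 0.05560348227305471], [-0.1410901872242773, 0.1046890196543666]]
top [(array([216.025, 227.225]), np.int32(40))] [array([0.553 , 0.2545, 0.013 ])]
scene [(array([401.6  , 318.125]), np.int32(80))] [array([0.5512, 0.2524, 0.013 ])]
```

Run:
```python
from h import *
np.set_printoptions(precision=4,suppress=True)
x,y=.5508,.2515; q=Q(np.arctan2(y,x)+np.pi).tolist()
line_to([x,y,.06],orientation=q); print(line_to([x,y,.0035],feed=.06,threshold=4))
gripper_close(); print(read_t(),read_tool_pos(),read_gripper_width(),read_finger_force(),read_wrist_force())
line_to([x,y,.03],feed=.06); s=grab_frame("scene")[:,:,::-1]; print(read_gripper_width(),read_wrist_force())
line_to([x,y,.17])
t=grab_frame("top")[:,:,::-1]; s2=grab_frame("scene")[:,:,::-1]
def cr(n,im,z): 
    u,v=proj(n,np.array([x,y,z])).astype(int); return cv2.resize(im[max(v-35,0):v+35,u-35:u+35],(260,260),interpolation=2)
cv2.imwrite("pics/m4.png",np.hstack([cr("scene",s,.04),cr("scene",s2,.18),cr("top",t,.18)]))
```

```text
False
16.1917 [0.5512 0.2516 0.0039] 0.017144853143140633 60.30122385331197 [-0.1374  0.9356  1.7204]
0.017127122963638584 [-0.7285  0.6916 -0.1223]
```

View pics/m4.png

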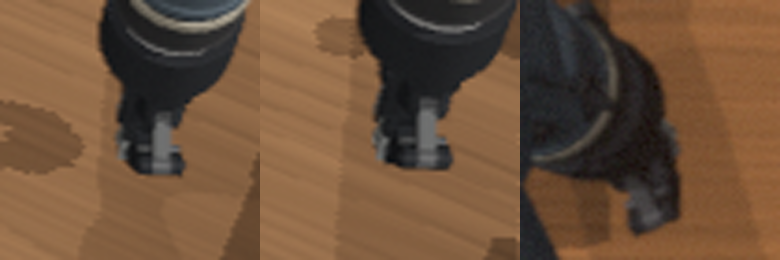

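The jaws hold the thimble (stable 17 mm reading, 60 N) and nothing is left on the table. Next is placing it.

Run:
```python
from h import *
np.set_printoptions(precision=4,suppress=True)
w=W(-.167,.061,.17); print(w)
c=[(abs(j[5]-read_joint_positions()[5]),p) for p in YAW+np.pi/2+np.radians([30,-30,210,150,-150,-210]) if (j:=inverse_kinematics(w.tolist(),Q(p).tolist())) is not None and abs(j[5])<2.9]
p=min(c)[1]; print(np.degrees(p-YAW)); q=Q(p).tolist()
movep(w.tolist(),q); print(read_t(),read_gripper_width(),read_tool_pos())
print(line_to([w[0],w[1],.055],feed=.08,threshold=6),read_wrist_force()); hold(.3)
s=line_to([w[0],w[1],.037],feed=.015,threshold=2); print(s,read_tool_pos(),read_wrist_force(),read_ft_torque(),read_t())
```

```text
[ 0.5537 -0.011   0.17  ]
-120.00000000000004
19.0417 0.01727926180575894 [ 0.5537 -0.0104  0.1697]
False [-0.2854 -0.7204  1.2447]
True [ 0.5536 -0.011   0.0414] [-0.276  -0.0481  2.9933] [-0.0187 -0.0649 -0.0249] 21.7917
```

Run:
```python
from h import *
np.set_printoptions(precision=4,suppress=True)
open_jaws(); print(read_wrist_force(),read_gripper_width())
p=read_tool_pos(); print(line_to([p[0],p[1],.2],feed=.08,threshold=6),read_wrist_force())
movep([.4,.25,.25],read_orientation().tolist()); print(read_t())
s=grab_frame("scene")[:,:,::-1];t=grab_frame("top")[:,:,::-1]
cv2.imwrite("pics/s5.png",s);cv2.imwrite("pics/t5.png",t)
a=np.hstack([cv2.resize(s[215:325,180:345],(400,267),interpolation=2),cv2.resize(t[180:290,280:445],(400,267),interpolation=2)])
b=np.hstack([cv2.resize(s,(400,300)),cv2.resize(t,(400,300))])
cv2.imwrite("pics/m5.png",np.vstack([a,b]))
```

```text
[ 0.4961  0.0912 -0.4043] 0.0853271051883268
False [ 0.4307 -0.3889  0.0861]
25.7833
```

View pics/m5.png

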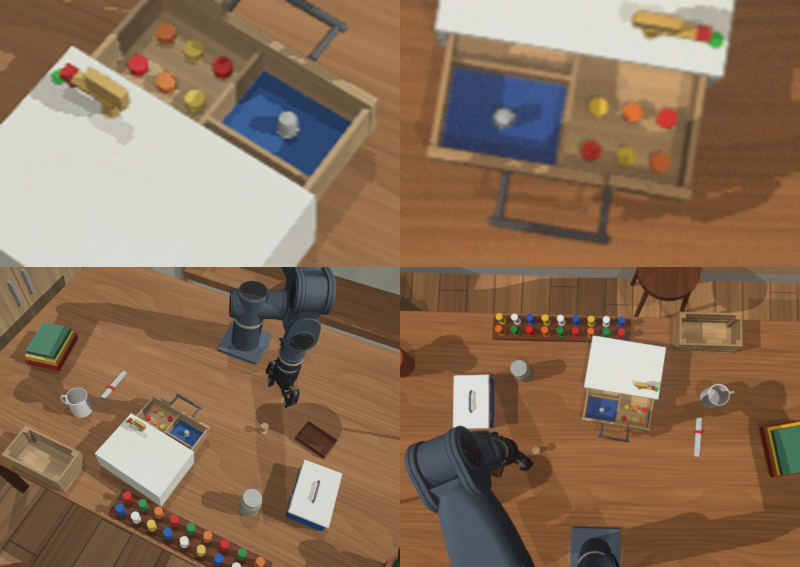

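The thimble stands upright on the blue floor (crop (288,124) and (504,117)). The catch is at the dot, the drawer is open, and the other things haven't moved.

```bash
python3 -c "
from workcell import *
hold(.3);print(job_done())"
```

```text
the job is handed in; nothing more can be done
None
```

The job is handed in after about 26 s: the catch points at the green dot, the drawer is open about 0.12 m of its 0.13 m, the thimble stands dome up in the blue compartment after a guarded set-down, and the other things look undisturbed in the final pictures.

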